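Seat the sample block and hold the probe in its well

ROBOT

A 6-joint arm with a two-finger parallel gripper is mounted at the origin on the work surface. World frame = base frame: x ahead of the robot, y to its left, z up, the work surface at z = 0. Lengths are in m, angles in rad, forces in N, time in s.
With the tool pointing down it reaches from about 0.35 to 0.85 m from the base axis. Payload 8.1 kg.
Tool frame: the origin (TCP) lies midway between the tips of the shut fingers; the grasp point (between the pads) lies 19 mm behind it; x points along the fingers, y is the direction in which the jaws open and shut, and the axes are right-handed (so a half turn about x gives the same grasp; the last joint's range is limited). The gripper opens to 93 mm and grips with 3 to 60 N. Pads are 15 mm wide; open, the fingers measure 128 mm over their backs; the gripper's body (75 mm by 188 mm) begins 65 mm behind the grasp point.
Start: joints at [1.262, 0.13, 1.488, -0, 1.523, -0.085], TCP at [0.133, 0.585, 0.219] pointing down, gripper open.
Joint ranges: [-2.96, 2.96], [-0.89, 2.26], [0.02, 2.5], [-1.34, 4.48], [0, 2.73], [-2.66, 2.66]. Speed limits (rad/s): [2.39, 2.39, 2.79, 3.14, 3.14, 3.14].

INTERFACE

Orientations are given as a unit quaternion [w, x, y, z].
In Python, from workcell import move_pose, move_straight, move_joints, command_gripper, dwell, inverse_kinematics, sense, read_camera, PlanningError, job_done gives the robot as it stands. Calls block until the motion is done:
- move_pose(position, orientation): joint-space move of the TCP to a pose.
- move_straight(position, v=0.15, frame=None): straight line of the TCP; frame=None keeps the orientation; v is the mean speed in m/s.
- move_joints(angles): joint-space move.
- command_gripper(opening, strength=None): finger opening in m; strength is the grip in N (None keeps the last); returns when the fingers have stopped.
- dwell(seconds).
- inverse_kinematics(position, orientation): joint angles nearest the present ones, or None.
- sense(): the state.
- read_camera(name): name is "side" or "top"; returns a dict with "image" (420x560x3 uint8, red, green, blue), "intrinsics" (3x3 intrinsics, pixels), "R" (3x3) and "t" (3): a world point X has camera coordinates R X + t. Camera axes: x right, y down, z forward; pixel columns grow to the right and rows downward; lengths in m; the calibration is good to about 2 mm. A picture is of the moment at which its call begins. There is no depth.
A pose or a line that the arm cannot do raises PlanningError and nothing moves.
- job_done(): hands the job in, once; it reports no verdict.
The state is a dict: "time": time; "q": joint angles; "dq": joint speeds; "effort": joint torques, N m; "position": TCP position; "tcp_rot": TCP orientation; "ft_force": force on the tool from outside, world axes, zero at the start; "moment": the same for the moment, N m; "width": finger opening in m.
Only numpy, scipy, OpenCV 4.12 (cv2) and the standard library are available. Lean on these libraries where they do the work, as an engineer would, in place of code of your own. Each camera call takes 0.05 s, during which the arm holds its last target.

TASK

On the water analyser, push the grey sample block square and flush into the corner of the two steel fences. Then take the probe out of its stand and, from above, lower its steel stem into the well in the block, never touching the block with it, and finish still holding the probe upright and still in the middle of the well, its tip about 35 mm below the block's top. Leave the block seated and the other glassware and things where they stand.

Things in the scene. Friction and masses are not known exactly. Their poses are not given: they have to be found in the camera images.
- deck: fixed analyser deck: aluminium floor plate 240 x 240 x 6 mm, steel fences 15 mm thick along its +x and +y edges, tops 46 mm above the bench; a white console (85 mm deep, 55 mm high) beyond the +x fence. Origin: centre of the underside, at bench height; axes along the edges, z up. Inner fence faces at x = +105 and y = +105 mm. Turned up to 0.3 rad on the bench.
- seat (a point): where the block's origin lies when it is seated flush in the corner: on the deck's floor plate, at x = +55, y = +63, z = +6 mm of the deck. Same axes as the deck; the seated block's axes are parallel to them.
- block: loose grey plastic block 100 mm (x) x 84 mm (y) x 60 mm high, about 0.7 kg (0.5 to 0.95), slides on the deck's floor plate (a push of 2.5 to 7 N). Origin: centre of its underside. Starts 45 to 105 mm short of its seat in deck x and y, turned up to 0.35 rad from square; its +x and +y faces go against the fences. One round blind well in its top.
- well_mouth (a point): centre of the well's mouth, in the block's top face (15 mm to +x and 8 mm to -y of the block's centre, 60 mm above its underside). The well is 24 mm in diameter and 50 mm deep, straight down, with a 1.5 mm chamfer.
- stand: fixed white probe stand: foot 80 x 80 mm, two side walls, top plate 70 x 70 mm, its upper face 110 mm above the bench, with a 15 mm hole in the middle in which the probe hangs. Origin: centre of the foot's underside. It stands at one of two places to the right of the deck (the flask has the other).
- probe: cordless probe 165 mm long, 90 g: steel stem 10 mm across, 90 mm long; above it a collar 32 mm across, 6 mm thick; then a white round handle 26 mm across, 69 mm long. Origin: centre of the stem's lower end (tip), z towards the handle. Starts upright in the stand, collar on the top plate, tip 20 mm above the bench, handle from 116 to 185 mm; lift straight out by the handle.
- flask: conical glass flask, bystander: 82 mm across the foot, 125 mm high. Origin: centre of its underside.
- vial: small capped glass vial, bystander: 26 mm across, 55 mm high. Origin: centre of its underside.
- cap: loose black screw cap, bystander: 30 mm across, 14 mm high. Origin: centre of its underside.
- beaker: clear beaker, bystander: 72 mm across the rim, 90 mm high. Origin: centre of its underside.
- wash_bottle: white plastic bottle, bystander: 64 mm across, 170 mm high. Origin: centre of its underside.
- dispenser: amber bottle with a white bottle-top dispenser, bystander: 100 mm across, 335 mm high. Origin: centre of its underside.
- timer: grey flat timer, bystander: 60 x 80 x 20 mm. Origin: centre of its underside.
Things that resemble listed ones, but are neither listed nor needed, are in the scene too. Leave any blue or brown look-alike of the block alone.

How it is judged:
By the outcome, as a careful person would: the job done as asked, in the order asked, and still so for the second after the job is handed in, while the arm keeps its last pose, push and grip.
It also fails if it takes over 72 s, if anything falls off the work surface, if the arm or the gripper's body presses on something with over 40 N, if the wrist force passes 120 N, or if a joint passes its speed limit or range.

## Working session

There is one attempt and no reset: what is moved stays moved. The work goes in short steps, each a Python script; the robot and the scene stay as the last script left them, time stands still between calls to the robot, and variables do not carry over. Pictures are saved under pics/ and viewed, and the job is handed in when it is done.

```bash
mkdir -p pics; ls; python3 - <<'E'
from workcell import *
import cv2,numpy as np
for n in("side","top"):
    c=read_camera(n); cv2.imwrite(f"pics/{n}0.png",cv2.cvtColor(c["image"],cv2.COLOR_RGB2BGR))
    print(n,c["intrinsics"].tolist() if hasattr(c["intrinsics"],'tolist') else c["intrinsics"],np.round(c["R"],4).tolist(),np.round(c["t"],4).tolist())
    np.savez(f"{n}0.npz",**c)
print(sense())
E
```

```text
pics
side [[446.3053169449568, 0.0, 283.225104574303], [0.0, 446.3053169449568, 212.9432820400447], [0.0, 0.0, 1.0]] [[0.945, -0.3271, 0.0065], [-0.1706, -0.5097, -0.8433], [0.2791, 0.7958, -0.5374]] [-0.4651, 0.1782, 0.8999]
top [[450.2137445308279, 0.0, 274.792227941827], [0.0, 450.2137445308279, 198.55106196600698], [0.0, 0.0, 1.0]] [[-0.0103, -0.9999, 0.001], [-0.9751, 0.0099, -0.2215], [0.2215, -0.0033, -0.9752]] [0.094, 0.5456, 1.1496]
{'time': 0.1, 'q': array([ 1.26159170e+00,  1.31095782e-01,  1.48915428e+00, -4.73265983e-05,
        1.52303510e+00, -8.54251827e-02]), 'dq': array([ 0.00111025, -0.00070857, -0.00057077,  0.00064352,  0.00114583,
       -0.00169906]), 'effort': array([ 2.55804247e-03, -5.61339211e+01, -4.93095624e+01,  7.71346595e-02,
        2.91431823e-02, -8.60390082e-05]), 'position': array([0.13300062, 0.58453736, 0.21769515]), 'tcp_rot': array([ 0.70258407,  0.07836211,  0.70278591, -0.07954222]), 'ft_force': array([-0.55785839,  0.63983227, -0.29970629]), 'moment': array([-0.02201005, -0.03876963, -0.07533597]), 'width': 0.09317879150112748}
```

View pics/side0.png

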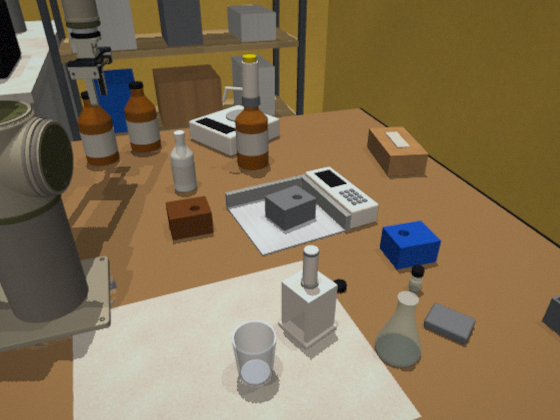

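View pics/top0.png

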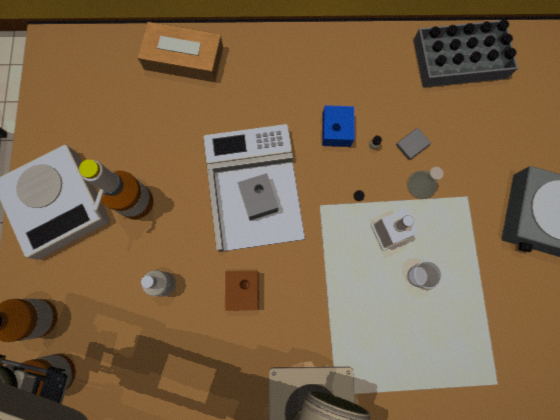

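Candidates for the block: the grey one on the plate (side 290,208; top 258,196), the brown one (side 190,217; top 242,291) and the blue one (side 410,245; top 339,126). The grey one on the aluminium deck fits the description. The stand with the probe is at side (308,300), top (396,232). I'll enlarge these to confirm and measure.

```bash
cat > h.py <<'E'
import numpy as np,cv2
def crop(npz,x0,y0,w,h,s,out,pts=None):
    im=cv2.cvtColor(npz["image"],cv2.COLOR_RGB2BGR)[y0:y0+h,x0:x0+w]
    b=cv2.resize(im,None,fx=s,fy=s,interpolation=cv2.INTER_CUBIC)
    for x in range((x0+9)//10*10,x0+w,10):
        cv2.line(b,(int((x-x0+.5)*s),0),(int((x-x0+.5)*s),6 if x%50 else 14),(0,255,255),1)
        if x%20==0: cv2.putText(b,str(x),(int((x-x0)*s)-8,20),0,.35,(0,255,255),1)
    for y in range((y0+9)//10*10,y0+h,10):
        cv2.line(b,(0,int((y-y0+.5)*s)),(6,int((y-y0+.5)*s)),(0,255,255),1)
        if y%20==0: cv2.putText(b,str(y),(8,int((y-y0+.5)*s)+4),0,.35,(0,255,255),1)
    if pts is not None:
        for u,v in pts: cv2.circle(b,(int((u-x0+.5)*s),int((v-y0+.5)*s)),2,(0,0,255),-1)
    cv2.imwrite(out,b)
def proj(c,X):
    X=np.atleast_2d(X); p=X@c["R"].T+c["t"]; p=p@c["intrinsics"].T; return p[:,:2]/p[:,2:]
def ray(c,uv):
    d=np.linalg.solve(c["intrinsics"],np.array([uv[0],uv[1],1.])); R=c["R"]
    return -R.T@c["t"],R.T@d
def atz(c,uv,z):
    o,d=ray(c,uv); return o+d*(z-o[2])/d[2]
def tri(cs,uvs):
    A=[];b=[]
    for c,uv in zip(cs,uvs):
        o,d=ray(c,uv); d/=np.linalg.norm(d);P=np.eye(3)-np.outer(d,d);A.append(P);b.append(P@o)
    A=np.vstack(A);b=np.hstack(b);x=np.linalg.lstsq(A,b,rcond=None)[0]
    return x,np.linalg.norm(A@x-b)
E
python3 - <<'E'
from h import *
s=np.load("side0.npz");t=np.load("top0.npz")
crop(s,220,160,160,100,5,"pics/s_deck.png")
crop(t,195,115,120,140,4,"pics/t_deck.png")
crop(s,270,235,80,110,5,"pics/s_stand.png")
crop(t,350,190,110,110,5,"pics/t_stand.png")
E
```

```text
(no output)
```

View pics/s_deck.png

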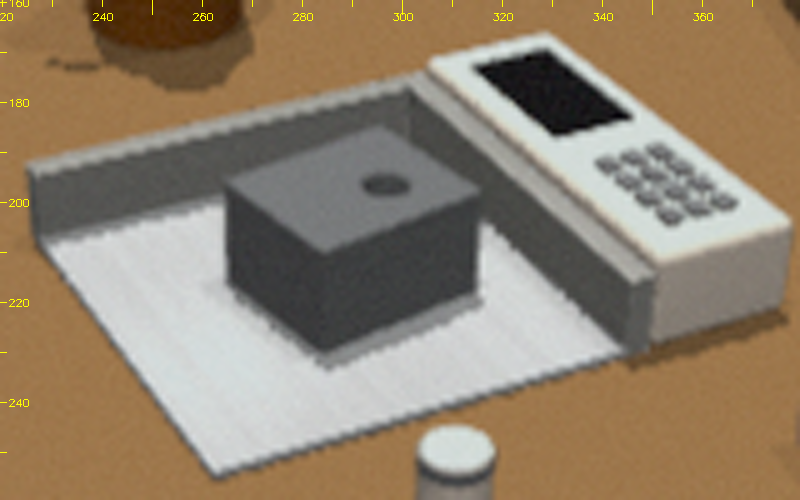

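View pics/t_deck.png

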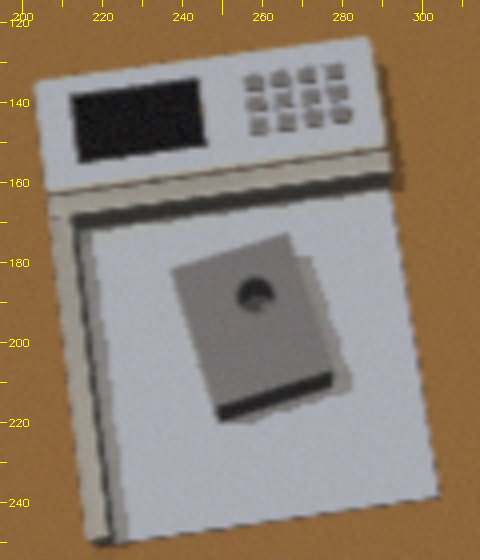

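View pics/s_stand.png

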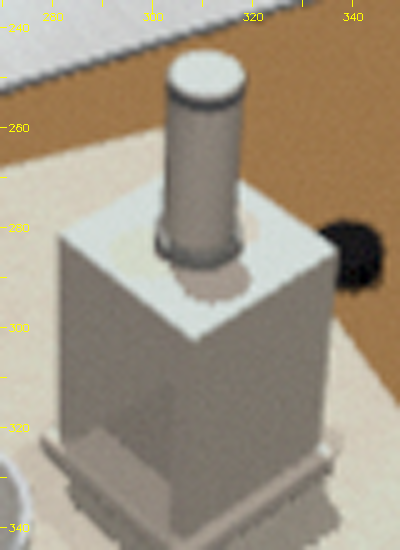

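View pics/t_stand.png

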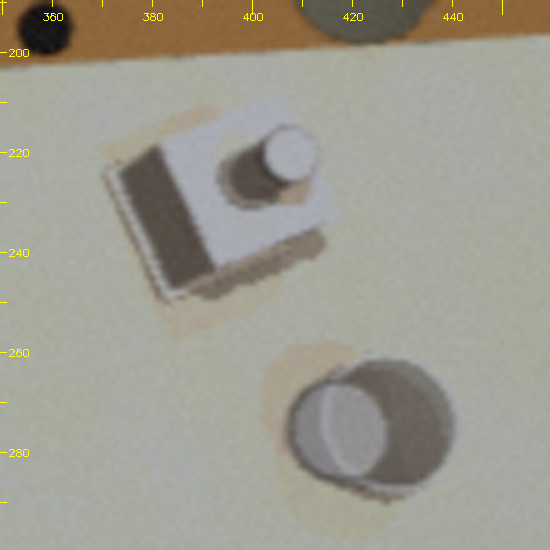

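```bash
cat > fit.py <<'E'
from h import *
from scipy.optimize import least_squares
def place(p,P):
    c,s=np.cos(p[2]),np.sin(p[2]);P=np.asarray(P,float)/1000
    return np.c_[p[0]+c*P[:,0]-s*P[:,1],p[1]+s*P[:,0]+c*P[:,1],P[:,2]]
def fit(obs,p0,z=0,free_z=False):
    # obs: list of (cam, localpt, uv)
    def f(p):
        r=[]
        for c,P,uv in obs:
            X=place(p,[P]);X[:,2]+=(p[3] if free_z else z)
            r.append(proj(c,X)[0]-uv)
        return np.ravel(r)
    s=least_squares(f,p0,loss="soft_l1");return s.x,s.fun.reshape(-1,2) if s.fun.size==2*len(obs) else f(s.x)
E
python3 - <<'E'
from fit import *
s=dict(np.load("side0.npz"));t=dict(np.load("top0.npz"))
deck=[(s,(-120,-120,6),(262.9,254.9)),(s,(-120,120,46),(225.5,192.5)),(s,(105,-120,46),(345.9,215.9)),(s,(120,-120,46),(350.3,213.1)),(s,(105,-120,6),(345.5,229.5)),(s,(105,105,46),(301.5,177.9)),
(t,(-120,-120,6),(304,238.5)),(t,(105,-120,46),(292,158)),(t,(-120,120,46),(216.5,249.75)),(t,(105,105,46),(213.25,168.5))]
a=atz(t,(258,200),0)
print("deck guess",a)
for fz in(0,1):
    p,r=fit(deck,[a[0],a[1],0.15]+[0]*fz,0,fz);print("deck",p.round(4));print(np.round(r,1).tolist())
hx,hy=50,42
blk=[(t,(hx,hy,60),(237.5,181.75)),(t,(hx,-hy,60),(267,172.75)),(t,(-hx,-hy,60),(277.25,207.75)),(t,(-hx,hy,60),(248.75,216.5)),(t,(15,-8,60),(258.5,188)),
(s,(-hx,hy,60),(264.7,196.5)),(s,(hx,hy,60),(295.1,184.9)),(s,(hx,-hy,60),(315.7,197.5)),(s,(-hx,-hy,60),(284.1,209.9)),(s,(15,-8,60),(296.7,196.3)),(s,(-hx,-hy,0),(284.1,229.5)),(s,(-hx,hy,0),(265.1,216.1)),(s,(hx,-hy,0),(315.1,217.9))]
for fz in(0,1):
    p,r=fit(blk,[a[0],a[1],0.2]+[0.006]*fz,0.006,fz);print("block",p.round(4));print(np.round(r,1).tolist())
a=atz(t,(398,225),.11)
st=[(s,(-35,35,110),(281.5,281.9)),(s,(-35,-35,110),(308.7,302.5)),(s,(35,-35,110),(336.5,284.1)),
(t,(35,35,110),(381.5,218.5)),(t,(-35,35,110),(392.5,243.1)),(t,(-35,-35,110),(415.5,232.5)),(t,(35,-35,110),(406.5,208.5)),(s,(0,0,185),(310.7,249.5)),(t,(0,0,185),(407.5,220.3))]
for fz in(0,1):
    p,r=fit(st,[a[0],a[1],0.3]+[0]*fz,0,fz);print("stand",p.round(4));print(np.round(r,1).tolist())
print("probe top",tri([s,t],[(310.7,249.5),(407.5,220.3)]))
print("well",tri([s,t],[(296.7,196.3),(258.5,188)]))
print("plate corner",tri([s,t],[(308.7,302.5),(415.5,232.5)]))
E
```

```text
deck guess [0.55673585 0.13573048 0.        ]
deck [0.547  0.1416 0.1355]
[[-0.2, -1.0], [-0.8, -0.4], [0.2, -0.2], [1.0, 1.1], [-0.7, -0.3], [0.2, -1.0], [0.9, 0.3], [0.9, -0.7], [0.1, 0.1], [-0.8, 0.0]]
deck [ 0.5477  0.1428  0.1368 -0.0023]
[[-0.0, -0.6], [-0.7, 0.1], [0.2, 0.3], [0.9, 1.6], [-0.7, 0.1], [0.1, -0.5], [0.4, 0.1], [0.3, -0.7], [-0.2, 0.0], [-1.1, 0.1]]
block [0.5569 0.1345 0.3023]
[[-0.3, 0.3], [-0.1, 0.1], [1.0, -0.5], [-0.6, 0.2], [0.3, 0.5], [-0.2, -0.8], [0.6, -0.3], [0.4, 0.2], [0.1, 0.1], [0.2, -0.1], [-0.1, 1.0], [-0.3, -0.5], [-0.0, -0.3]]
block [0.557  0.1347 0.302  0.0056]
[[-0.4, 0.3], [-0.2, 0.1], [0.9, -0.5], [-0.7, 0.2], [0.2, 0.5], [-0.2, -0.7], [0.6, -0.2], [0.4, 0.3], [0.1, 0.2], [0.2, 0.0], [-0.1, 1.1], [-0.2, -0.4], [-0.0, -0.2]]
stand [ 0.4612 -0.2279  0.3772]
[[-0.2, -0.9], [-0.2, -0.2], [0.9, -0.0], [-0.3, -0.1], [0.5, 0.6], [2.5, 0.8], [-0.6, -0.3], [0.3, -1.0], [0.6, 0.4]]
stand [ 0.4616 -0.2271  0.3789 -0.0019]
[[-0.1, -0.4], [-0.1, 0.2], [0.9, 0.4], [-0.8, -0.1], [0.1, 0.5], [2.0, 0.7], [-1.1, -0.3], [0.3, -0.4], [0.0, 0.4]]
probe top (array([ 0.46185283, -0.22717573,  0.18253117]), np.float64(0.0010138531161187118))
well (array([0.57438657, 0.13220582, 0.06540112]), np.float64(0.001129607259000773))
plate corner (array([ 0.44415514, -0.26883378,  0.10465025]), np.float64(0.0003380238782169177))
```

```bash
cat >> fit.py <<'E'
from scipy.spatial.transform import Rotation as Ro
DECK=np.array([0.547,0.1416,0.1355])
def D(x,y,z): # deck mm -> world m
    return place(DECK,[(x,y,z)])[0]
def Q(psi):
    c,s=np.cos(psi),np.sin(psi)
    q=Ro.from_matrix(np.array([[0,c,s],[0,s,-c],[-1,0,0]])).as_quat(); return np.r_[q[3],q[:3]]
E
python3 - <<'E'
from fit import *
from workcell import *
t=dict(np.load("top0.npz"))
s=dict(np.load("side0.npz"))
print("wash",atz(s,(184,188),0).round(3),atz(t,(157,283),.17).round(3),"disp foot",atz(s,(253,165),0).round(3))
S=sense();q=S["tcp_rot"];M=Ro.from_quat(np.r_[q[1:],q[0]]).as_matrix();print(M.round(2))
y=DECK[2]
for n,P,ps in [("y0",D(9,-90,150),y),("y0",D(9,-90,22),y),("y1",D(9,13,22),y),("x0",D(-80,63,22),y+np.pi/2),("x1",D(-2,63,22),y+np.pi/2),("pr",(.4615,-.2275,.125),y),("pr",(.4615,-.2275,.3),y),("well",D(70,55,200),y),("pr90",(.4615,-.2275,.3),y+np.pi/2),("well90",D(70,55,250),y+np.pi/2),("well90",D(70,55,130),y+np.pi/2)]:
  for k in(-np.pi,0,):
    r=inverse_kinematics(P,Q(ps+k)); print(n,np.round(P,3),round(ps+k,2),None if r is None else np.round(r,2))
E
```

```text
wash [0.32  0.384 0.   ] [0.322 0.367 0.17 ] disp foot [0.551 0.465 0.   ]
[[-0.    0.22  0.98]
 [-0.    0.98 -0.22]
 [-1.   -0.   -0.  ]]
y0 [0.568 0.054 0.15 ] -3.01 None
y0 [0.568 0.054 0.15 ] 0.14 [ 0.    0.09  1.65 -0.    1.39 -0.13]
y0 [0.568 0.054 0.022] -3.01 None
y0 [0.568 0.054 0.022] 0.14 [ 0.    0.23  1.75 -0.    1.16 -0.13]
y1 [0.554 0.156 0.022] -3.01 None
y1 [0.554 0.156 0.022] 0.14 [ 0.18  0.25  1.73 -0.    1.16  0.05]
x0 [0.459 0.193 0.022] -1.44 [ 0.3   0.05  1.95 -0.    1.14  1.73]
x0 [0.459 0.193 0.022] 1.71 [ 0.3   0.05  1.95 -0.    1.14 -1.41]
x1 [0.537 0.204 0.022] -1.44 [ 0.27  0.24  1.74 -0.    1.16  1.71]
x1 [0.537 0.204 0.022] 1.71 [ 0.27  0.24  1.74 -0.    1.16 -1.43]
pr [ 0.462 -0.228  0.125] -3.01 [-0.56 -0.04  1.83 -0.    1.34  2.45]
pr [ 0.462 -0.228  0.125] 0.14 [-0.56 -0.04  1.83 -0.    1.34 -0.69]
pr [ 0.462 -0.228  0.3  ] -3.01 [-0.56 -0.12  1.59 -0.    1.67  2.45]
pr [ 0.462 -0.228  0.3  ] 0.14 [-0.56 -0.12  1.59 -0.    1.67 -0.69]
well [0.609 0.206 0.2  ] -3.01 None
well [0.609 0.206 0.2  ] 0.14 [ 0.25  0.25  1.38 -0.    1.5   0.11]
pr90 [ 0.462 -0.228  0.3  ] -1.44 [-0.56 -0.12  1.59  0.    1.67  0.88]
pr90 [ 0.462 -0.228  0.3  ] 1.71 [-0.56 -0.12  1.59 -0.    1.67 -2.26]
well90 [0.609 0.206 0.25 ] -1.44 [ 0.25  0.24  1.31 -0.    1.59  1.68]
well90 [0.609 0.206 0.25 ] 1.71 [ 0.25  0.24  1.31 -0.    1.59 -1.46]
well90 [0.609 0.206 0.13 ] -1.44 [ 0.25  0.3   1.46 -0.    1.38  1.68]
well90 [0.609 0.206 0.13 ] 1.71 [ 0.25  0.3   1.46 -0.    1.38 -1.46]
```

```bash
python3 - <<'E'
from fit import *
from workcell import *
y=DECK[2]
P=sense()["position"]
move_straight([P[0],P[1],.38],v=.3)
print(sense()["position"],sense()["time"])
move_pose(D(9,-92,380),Q(y)); print(sense()["position"],sense()["time"])
command_gripper(.056)
move_straight(D(9,-92,60),v=.3)
move_straight(D(9,-92,22),v=.15)
S=sense();print(S["position"],S["time"],S["width"],S["ft_force"])
c=read_camera("side");crop(c,180,120,200,150,4,"pics/s1.png")
c=read_camera("top");crop(c,180,100,140,150,4,"pics/t1.png")
E
```

```text
[0.13301085 0.58453563 0.37965778] 0.7917
[0.56826214 0.05253966 0.38003255] 3.2333
[0.56840105 0.05166964 0.02250341] 5.6333 0.055857568936701886 [-1.15979268  0.12007291  0.68097902]
```

View pics/s1.png

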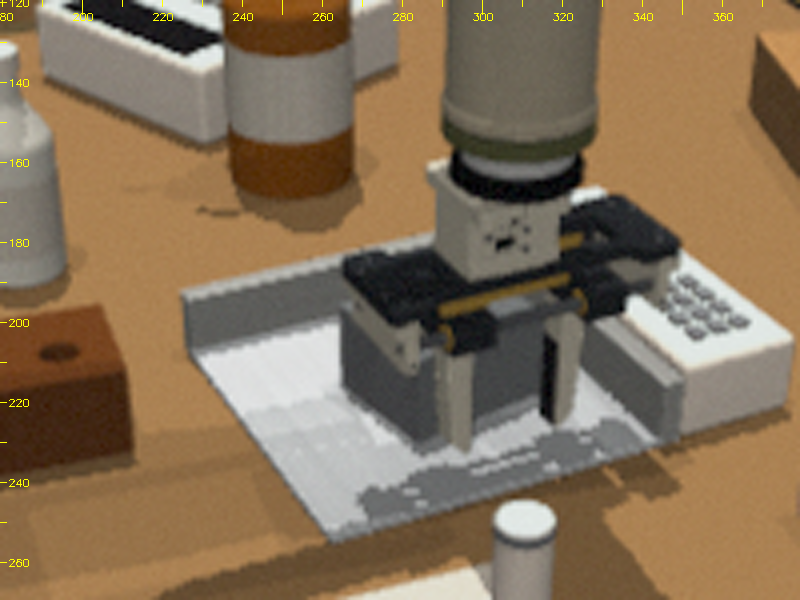

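View pics/t1.png

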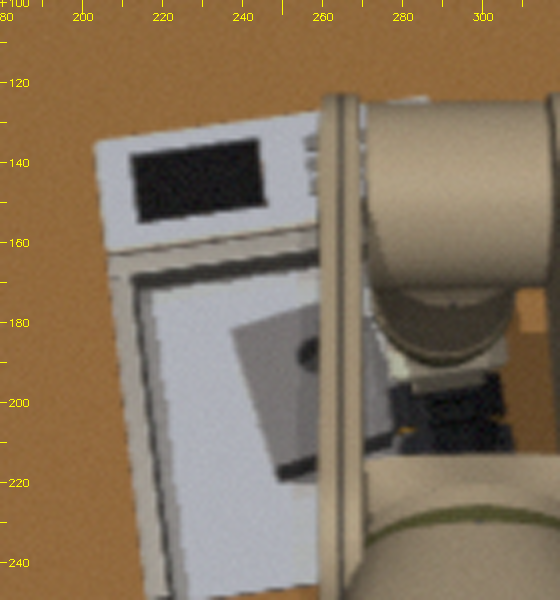

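Fingers stand on the −y side of the block (tips at side ~(295,232) and (318,225)), with clearance. Pushing in deck +y.

```bash
cat >> fit.py <<'E'
def indeck(v): 
    c,s=np.cos(DECK[2]),np.sin(DECK[2]);return np.array([c*v[0]+s*v[1],-s*v[0]+c*v[1]])
def pos():
    from workcell import sense
    S=sense();P=S["position"];d=indeck(P[:2]-DECK[:2])*1000;return d,P[2]*1000,indeck(S["ft_force"][:2]),S
def press(axis,fixed,start,limit,z,F=15,step=1.5,log=True,v=.04):
    from workcell import move_straight
    base=None;a=start
    while a<=limit:
        move_straight(D(*( (fixed,a) if axis==1 else (a,fixed)),z),v=v)
        d,_,f,S=pos()
        if log: print(round(a,1),d.round(1),f.round(1),round(S["time"],1))
        if -f[axis]>F: break
        a+=step
    return a
E
python3 - <<'E'
from fit import *
from workcell import *
for a in(-70,-55,-40,-15,0):
    move_straight(D(9,a,22),v=.06); d,z,f,S=pos();print(a,d.round(1),f.round(1),round(S["time"],1))
press(1,9,2,18,22)
E
```

```text
-70 [  9.  -69.6] [-0.4 -0.2] 6.2
-55 [  9.1 -54.8] [-0.1 -0.5] 6.7
-40 [  9.1 -39.7] [-0.1 -0.2] 7.0
-15 [  9.  -14.6] [ 0.5 -0.2] 7.6
0 [9.  0.3] [0.4 0.6] 8.0
2 [9.  1.7] [-0.2 -2.3] 8.3
3.5 [9.  3.1] [-0.3 -4.9] 8.5
5.0 [9.  4.8] [ 1.6 -6. ] 8.8
6.5 [9.  6.4] [-0.7 -4.9] 9.0
8.0 [9. 8.] [-0.  -3.7] 9.3
9.5 [9.  9.5] [ 0.1 -3. ] 9.5
11.0 [ 9. 11.] [-0.2 -3.8] 9.8
12.5 [ 8.9 11.9] [-0.1 -7. ] 10.0
14.0 [ 8.8 12. ] [ -1.6 -12.9] 10.3
15.5 [ 8.8 12. ] [ -2.2 -21.2] 10.5
```

```bash
python3 - <<'E'
from fit import *
from workcell import *
y=DECK[2]
move_straight(D(9,-25,22),v=.15)
move_straight(D(9,-25,130),v=.3)
move_pose(D(-88,61,130),Q(y+np.pi/2))
command_gripper(.036)
c=read_camera("side");crop(c,200,120,200,150,4,"pics/s2.png")
c=read_camera("top");crop(c,180,100,140,150,4,"pics/t2.png")
print(pos()[3]["time"])
E
```

```text
13.3667
```

View pics/s2.png

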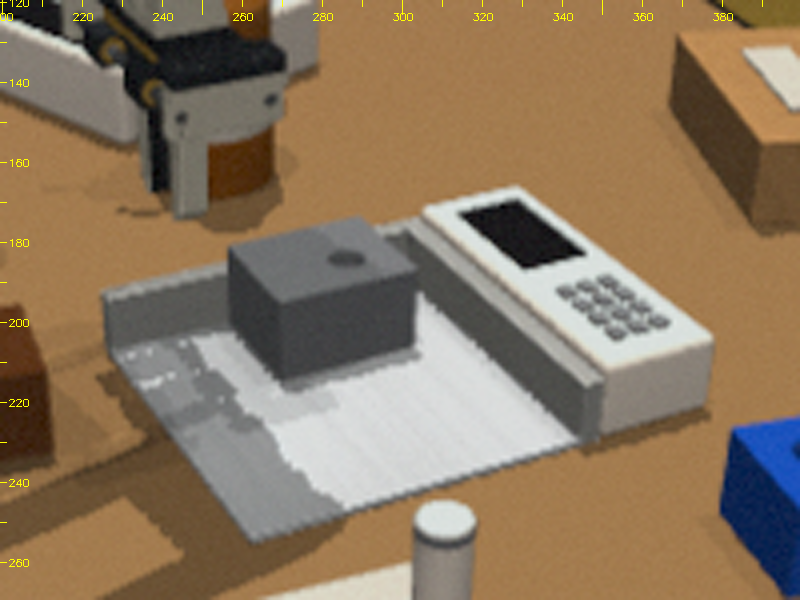

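View pics/t2.png

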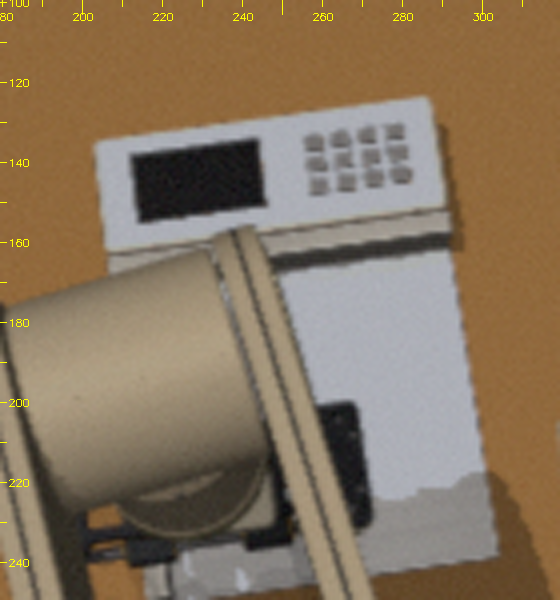

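The block is square against the +y fence (top corners at side ~(257,182) and (303,187)). The fingers stand clear of its −x side. Lowering, then pushing in +x.

```bash
python3 - <<'E'
from fit import *
from workcell import *
move_straight(D(-88,61,22),v=.25)
print(pos()[2])
move_straight(D(-60,61,22),v=.1)
for a in(-40,-25,-14):
    move_straight(D(a,61,22),v=.06); d,z,f,S=pos();print(a,d.round(1),f.round(1),round(S["time"],1))
press(0,61,-12,4,22)
E
```

```text
[ 0.26529617 -0.53287011]
-40 [-39.8  61. ] [-0.3 -0.1] 14.9
-25 [-24.9  61. ] [ 0.3 -0. ] 15.3
-14 [-14.  61.] [-0.9  0.5] 15.6
-12 [-12.9  61. ] [-5.3 -0.7] 15.8
-10.5 [-11.7  61. ] [-5.8 -1.9] 16.1
-9.0 [-10.2  61.1] [-6.9 -0.2] 16.4
-7.5 [-8.8 61. ] [-6.7 -0.3] 16.6
-6.0 [-7.2 61.1] [-7.4 -0.2] 16.9
-4.5 [-5.7 61.1] [-4.8 -0.3] 17.1
-3.0 [-4.8 61.1] [-10.5   0.5] 17.4
-1.5 [-4.9 61.1] [-18.7  -0.2] 17.6
```

```bash
python3 - <<'E'
from fit import *
from workcell import *
y=DECK[2]
move_straight(D(-35,61,22),v=.15)
move_straight(D(-35,61,130),v=.3)
move_pose(D(40,-50,130),Q(y))
c=read_camera("side");np.savez("s3.npz",**c);crop(c,200,120,200,150,4,"pics/s3.png")
move_straight(D(55,-50,130),v=.2)
command_gripper(.05)
move_straight(D(55,-12,60),v=.3)
move_straight(D(55,-12,22),v=.2)
move_straight(D(55,6,22),v=.1)
press(1,55,9,18,22)
E
```

```text
9 [55.   9.1] [ 0.1 -0. ] 21.9
10.5 [54.9 10.4] [0.  0.4] 22.1
12.0 [55.  11.7] [ 0.4 -1.4] 22.4
13.5 [54.8 11.8] [-2.1 -8.7] 22.6
15.0 [54.8 11.8] [ -2.7 -15. ] 22.9
16.5 [54.7 11.8] [ -4.4 -20.6] 23.1
```

View pics/s3.png

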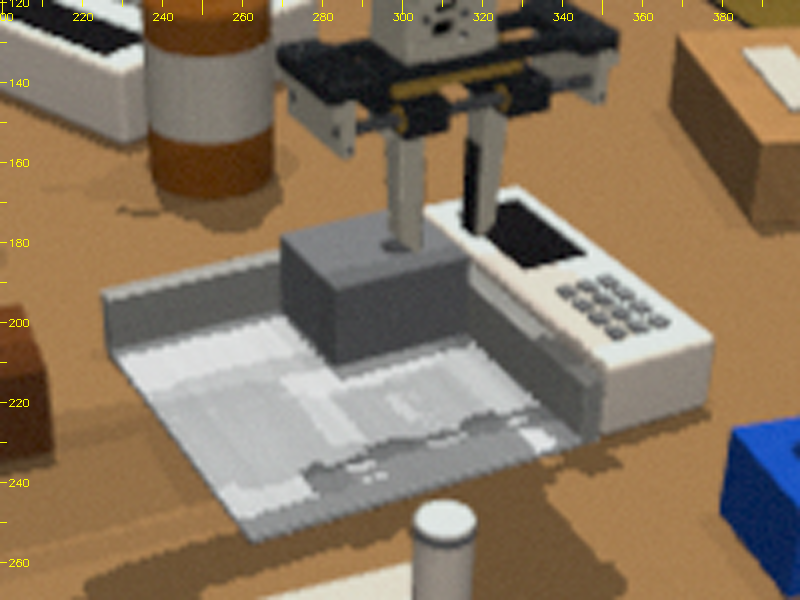

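The block sits in the corner (near top corner at side ~(283,191), no visible gap at either fence). Now the probe.

```bash
python3 - <<'E'
from fit import *
from workcell import *
y=DECK[2]
move_straight(D(55,-20,22),v=.15)
move_straight(D(55,-30,250),v=.4)
P=np.array([.4615,-.2275])
move_pose([*P,.24],Q(y))
command_gripper(.06,strength=15)
c=read_camera("side");np.savez("s4.npz",**c);crop(c,250,180,110,130,5,"pics/s4.png")
c=read_camera("top");np.savez("t4.npz",**c);crop(c,330,170,120,100,5,"pics/t4.png")
print(pos()[3]["position"],pos()[3]["time"])
E
```

```text
[ 0.46157203 -0.22740062  0.2400076 ] 26.15
```

View pics/s4.png

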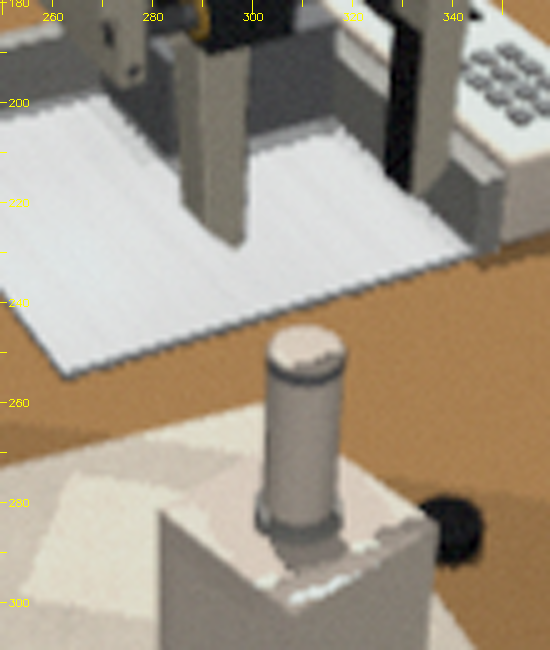

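View pics/t4.png

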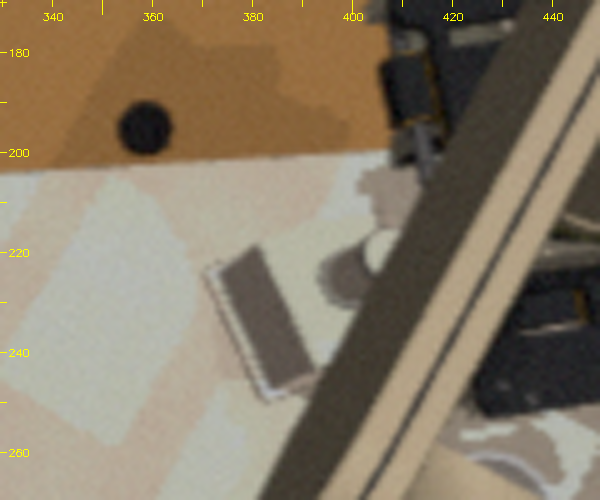

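The open fingers straddle the handle (side tips ~(297,228) and (333,218), handle at (310,250)). Descending to grip.

```bash
python3 - <<'E'
from fit import *
from workcell import *
P=np.array([.4615,-.2275])
move_straight([*P,.19],v=.2); print(pos()[3]["ft_force"].round(1))
move_straight([*P,.128],v=.1); print(pos()[3]["ft_force"].round(1))
command_gripper(.0,strength=25)
S=pos()[3];print(S["width"],S["ft_force"].round(1),S["moment"].round(2),S["time"])
c=read_camera("side");np.savez("s5.npz",**c);crop(c,260,200,100,110,5,"pics/s5.png")
E
```

```text
[ 0.5 -0.2 -0.1]
[-0.5  0.4 -0.1]
0.025742677492822583 [-0.4 -1.1  0.7] [-0.03  0.19 -0.02] 27.9583
```

View pics/s5.png

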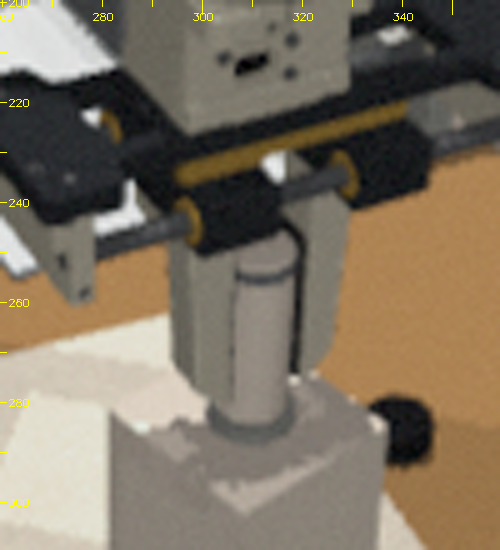

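```bash
python3 - <<'E'
from fit import *
from workcell import *
y=DECK[2]
P=np.array([.4615,-.2275])
move_straight([*P,.16],v=.06); print(pos()[3]["ft_force"].round(1),pos()[3]["moment"].round(2))
move_straight([*P,.27],v=.2)
move_straight(D(70,55,270),v=.25)
S=pos()[3];print(S["position"],S["width"],S["time"],S["ft_force"].round(1),S["tcp_rot"],Q(y))
c=read_camera("side");np.savez("s6.npz",**c);crop(c,250,80,120,120,5,"pics/s6.png")
c=read_camera("top");np.savez("t6.npz",**c);crop(c,190,110,130,120,5,"pics/t6.png")
E
```

```text
[ 0.2 -0.3  0. ] [-0.03  0.11  0.03]
[0.60892124 0.20465175 0.27015405] 0.026067672734038216 31.375 [ 0.4 -0.7 -0.7] [ 0.53254188  0.46524752  0.53237826 -0.46531418] [ 0.53270201  0.46500383  0.53270201 -0.46500383]
```

View pics/s6.png

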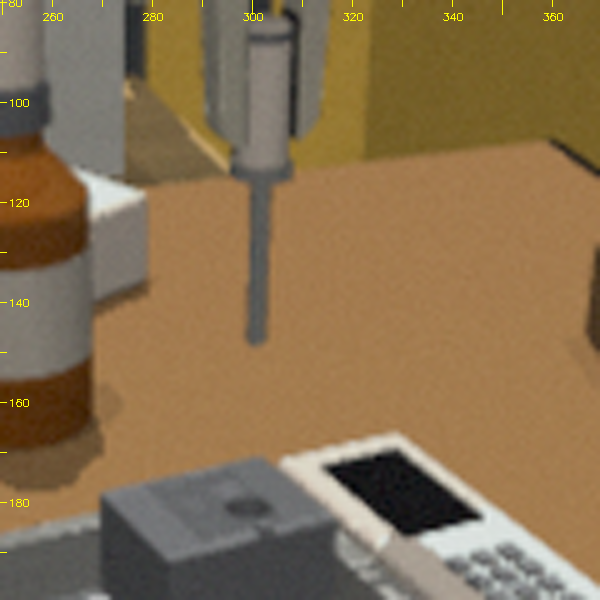

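View pics/t6.png

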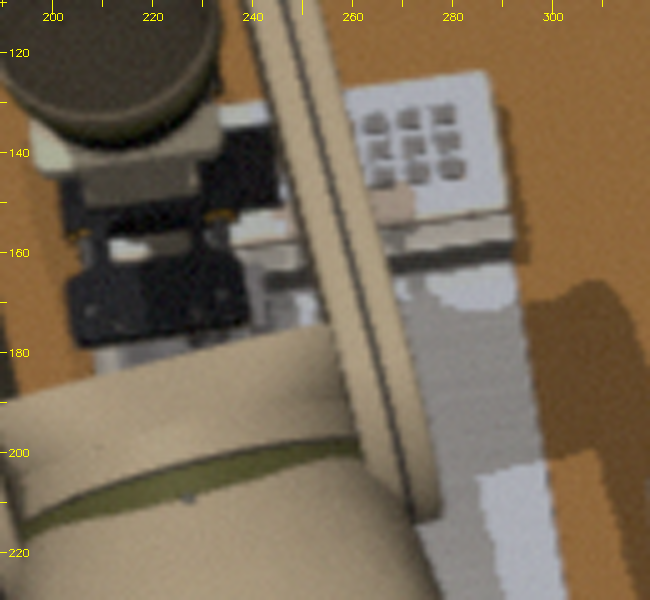

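```bash
python3 - <<'E'
from fit import *
c=dict(np.load("s6.npz"))
P=np.array([0.60892124,0.20465175,0.27015405]);zt=P[2]-.108
th=np.linspace(0,2*np.pi,24)
circ=lambda x,y,z,r:np.c_[x+r*np.cos(th),y+r*np.sin(th),z+0*th]
pts=np.vstack([proj(c,circ(P[0],P[1],zt,.005)),proj(c,circ(P[0],P[1],zt+.09,.016))])
crop(c,280,105,45,50,12,"pics/s6a.png",pts)
w=D(70,55,66)
b=np.vstack([proj(c,circ(w[0],w[1],w[2],.012)),proj(c,[D(5,21,66),D(105,21,66),D(5,105,66),D(105,105,66),D(5,21,6)])])
crop(c,260,165,70,50,10,"pics/s6b.png",b)
E
```

```text
(no output)
```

View pics/s6a.png

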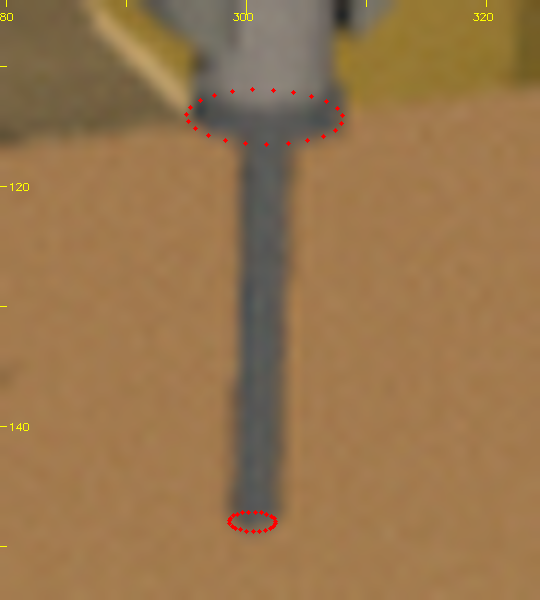

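View pics/s6b.png

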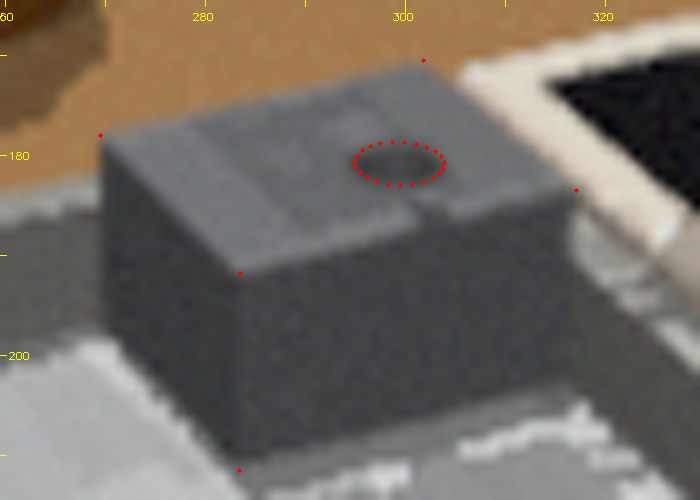

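The stem hangs vertical and on the TCP axis, and the model rings agree with the picture (tip side ~(301,148), well ~(299.5,181)). Lowering to just above the well for a check.

```bash
python3 - <<'E'
from fit import *
from workcell import *
move_straight(D(70,55,184),v=.12)
dwell(.2)
S=pos()[3];P=S["position"];print(P,D(70,55,184),S["time"])
c=read_camera("side");np.savez("s7.npz",**c)
th=np.linspace(0,2*np.pi,24)
circ=lambda x,y,z,r:np.c_[x+r*np.cos(th),y+r*np.sin(th),z+0*th]
w=D(70,55,66)
crop(c,270,130,60,60,10,"pics/s7.png",np.vstack([proj(c,circ(P[0],P[1],P[2]-.108,.005)),proj(c,circ(w[0],w[1],w[2],.012))]))
E
```

```text
[0.60959577 0.20574513 0.18531346] [0.60892866 0.20555187 0.184     ] 32.5417
```

View pics/s7.png

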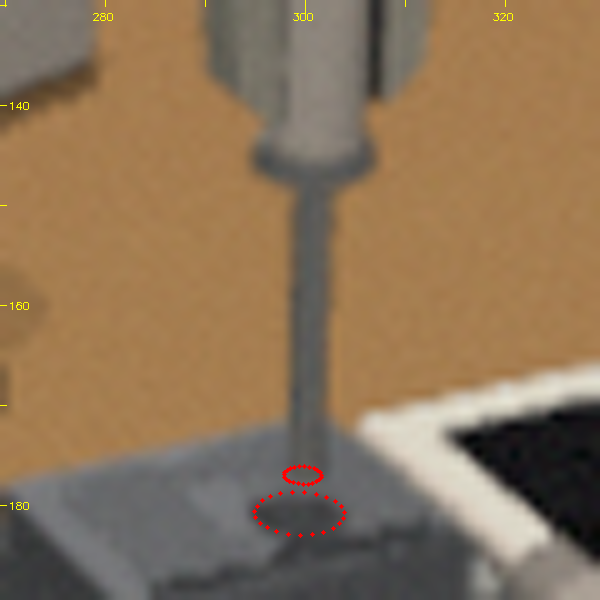

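```bash
python3 - <<'E'
from fit import *
c=dict(np.load("s7.npz"))
im=c["image"].astype(float); im=np.clip((im-50)*2.2,0,255).astype(np.uint8); c["image"]=im
crop(c,283,155,35,35,16,"pics/s7b.png")
E
```

```text
(no output)
```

View pics/s7b.png

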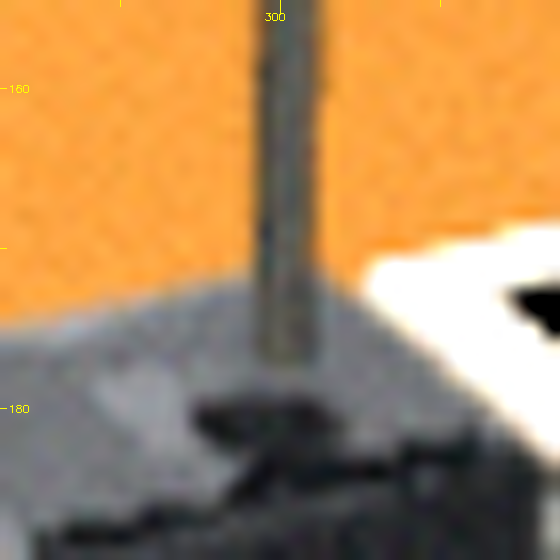

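```bash
python3 - <<'E'
from fit import *
from workcell import *
for i in range(4):
    dwell(.02); S=sense(); print(S["position"].round(5),S["tcp_rot"].round(4),S["ft_force"].round(1))
s=dict(np.load("s4.npz"))
print("pred handle top at TCP in stand",proj(s,[[.4615,-.2275,.185],[.4615,-.2275,.110],[.4616,-.2274,.24]]))
for n,P in(("s6",(0.60892,.20465,.27015)),("s7",(.6096,.20575,.1853))):
    P=np.array(P);print(n,proj(s,[P-[0,0,.108],P-[0,0,.018],P-[0,0,.012],P+[0,0,.057]]).round(2))
crop(dict(np.load("s4.npz")),290,235,35,60,10,"pics/s4b.png")
crop(dict(np.load("s7.npz")),283,125,40,30,16,"pics/s7c.png")
E
```

```text
[0.6094  0.20567 0.18495] [ 0.533   0.4654  0.5324 -0.4646] [ 0.5  0.6 -1.1]
[0.60937 0.20565 0.18488] [ 0.533   0.4654  0.5324 -0.4646] [ 0.5  0.4 -1.3]
[0.6093  0.20566 0.18478] [ 0.533   0.4653  0.5325 -0.4647] [-0.7  1.1 -1.1]
[0.60928 0.20565 0.18474] [ 0.5329  0.4653  0.5325 -0.4647] [ 1.1 -0.2 -0.7]
pred handle top at TCP in stand [[311.05136646 248.3725124 ]
 [309.35102738 282.35812271]
 [312.45350623 220.98335967]]
s6 [[300.55 147.98]
 [301.56 114.24]
 [301.63 111.89]
 [302.46  83.77]]
s7 [[299.77 177.05]
 [300.7  145.92]
 [300.77 143.76]
 [301.54 117.9 ]]
```

View pics/s4b.png

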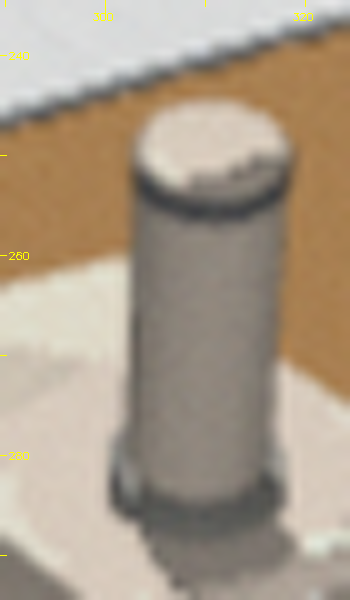

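View pics/s7c.png

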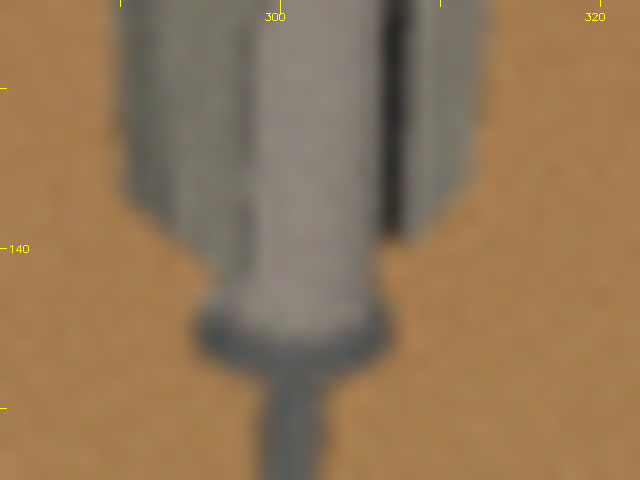

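The tip looks about 1 px (≈2.5 mm) right of the well centre. The fence stalls also imply that the block sits ~2 mm less in deck x and y than my fit, since 15 mm pads mean a 7.5 mm half-width. Shifting accordingly and re-checking.

```bash
python3 - <<'E'
from fit import *
from workcell import *
move_straight(D(67.7,53.4,180),v=.05)
dwell(.4)
S=pos()[3];P=S["position"];print(P,D(67.7,53.4,180),S["time"])
c=read_camera("side");np.savez("s8.npz",**c)
w=D(67.7,53.4,66)
print(proj(c,[P-[0,0,.108],w]).round(2))
crop(c,280,155,40,35,16,"pics/s8.png")
im=c["image"].astype(float); c["image"]=np.clip((im-45)*3,0,255).astype(np.uint8)
crop(c,280,155,40,35,16,"pics/s8b.png")
E
```

```text
[0.60692108 0.20368765 0.18007458] [0.60686588 0.20365584 0.18      ] 33.3083
[[299.06 179.28]
 [298.99 181.29]]
```

View pics/s8.png

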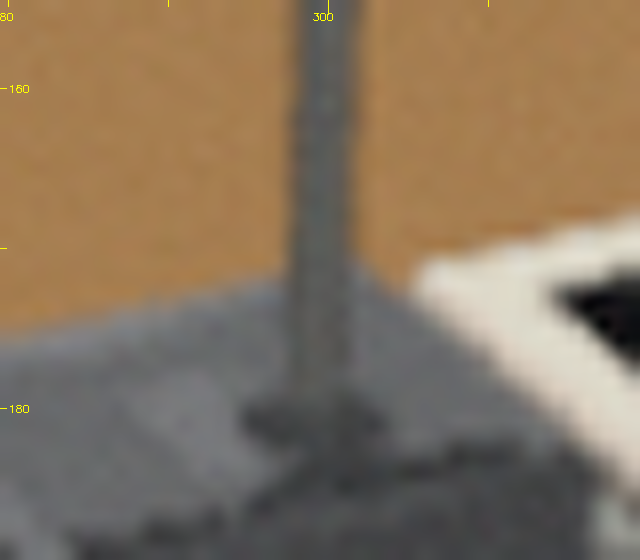

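View pics/s8b.png

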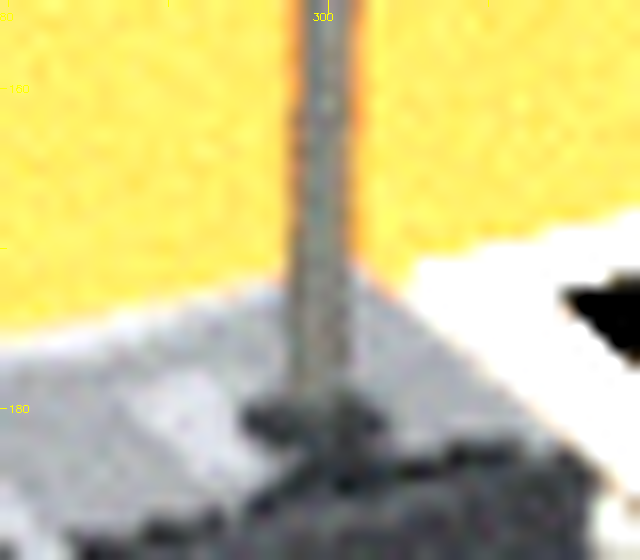

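```bash
python3 - <<'E'
from fit import *
from workcell import *
move_straight(D(67.0,52.7,180),v=.04)
dwell(.2)
for z in(165,150,138.5):
    move_straight(D(67.0,52.7,z),v=.04)
    S=sense();print(S["position"].round(4),S["ft_force"].round(1),S["moment"].round(2),round(S["time"],2))
dwell(.6)
S=sense();P=S["position"];print(P,D(67.,52.7,138.5),S["time"],S["ft_force"].round(1),S["width"])
c=read_camera("side");np.savez("s9.npz",**c)
print(proj(c,[[P[0],P[1],.066],P-[0,0,.018]]).round(2))
crop(c,260,125,80,75,8,"pics/s9.png")
c2=read_camera("top");crop(c2,190,110,130,120,5,"pics/t9.png")
im=c["image"].astype(float); c["image"]=np.clip((im-45)*3,0,255).astype(np.uint8)
crop(c,280,155,40,35,16,"pics/s9b.png")
E
```

```text
[0.606  0.2028 0.1645] [-0.   0.7 -0.6] [-0.08  0.03  0.02] 34.33
[0.606  0.2028 0.1496] [ 0.1 -0.7 -0.5] [-0.11  0.06  0.08] 34.86
[0.6059 0.2028 0.1379] [ 0.   1.2 -0.7] [-0.01  0.09  0.03] 35.29
[0.60626882 0.20287631 0.13853912] [0.60626685 0.20286769 0.1385    ] 35.8917 [-0.3  0.3 -1.1] 0.0258727336986309
[[298.88 181.46]
 [299.41 163.06]]
```

View pics/s9.png

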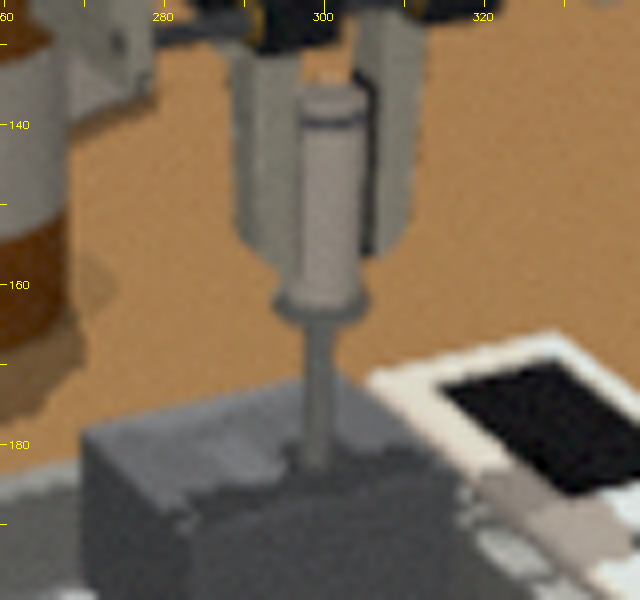

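View pics/s9b.png

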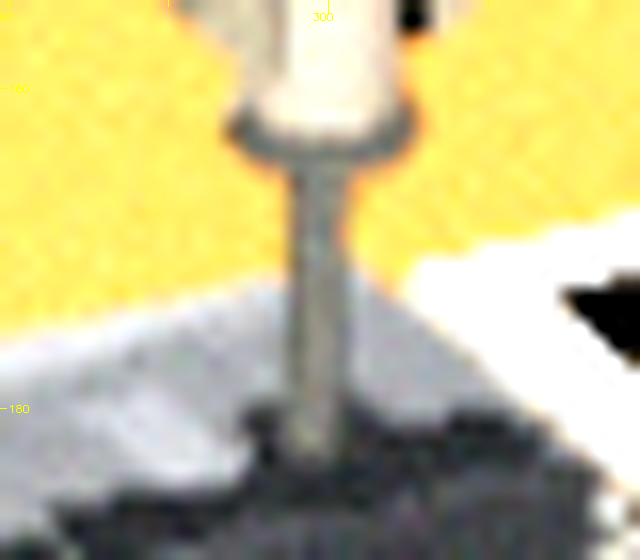

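View pics/t9.png

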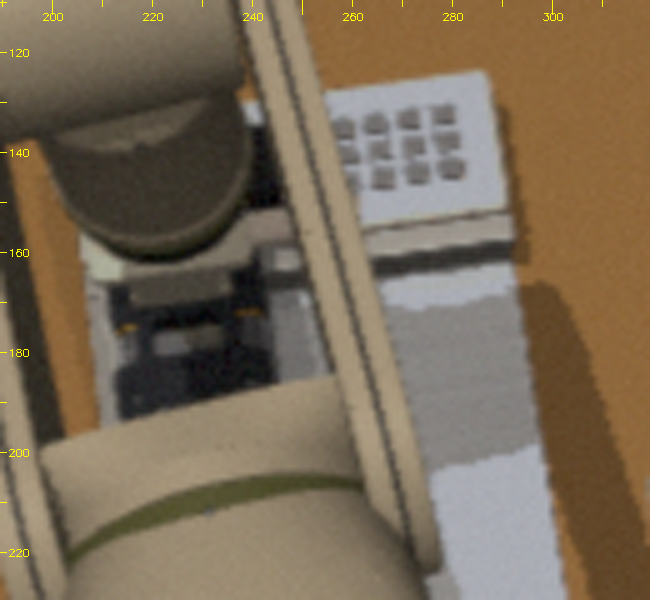

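Stem is in the well, with even left/right gaps (stem centre u≈299.2, well ≈299.0), upright, no contact force. A slight +y trim (0.7 mm), then a whole-scene check.

```bash
python3 - <<'E'
from fit import *
from workcell import *
move_straight(D(67.0,53.4,138.5),v=.01)
dwell(.8)
S=sense();print(S["position"].round(4),D(67,53.4,138.5).round(4),S["ft_force"].round(1),S["width"],S["time"])
c=read_camera("side");np.savez("s10.npz",**c);a=np.load("side0.npz")["image"]
cv2.imwrite("pics/s10.png",cv2.cvtColor(c["image"],cv2.COLOR_RGB2BGR))
b=read_camera("top");cv2.imwrite("pics/t10.png",cv2.cvtColor(b["image"],cv2.COLOR_RGB2BGR))
E
```

```text
[0.6062 0.2036 0.1385] [0.6062 0.2036 0.1385] [-0.1 -0.2 -2.2] 0.025553317473366036 37.0417
```

View pics/s10.png

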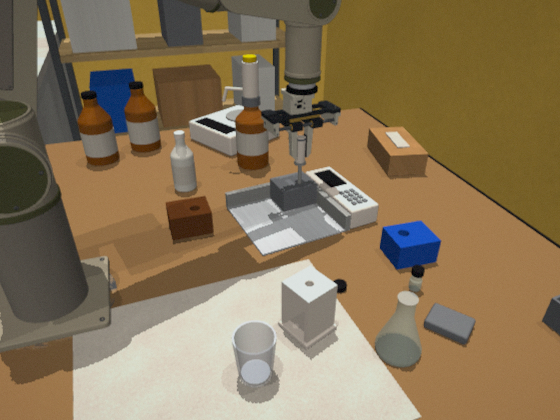

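View pics/t10.png

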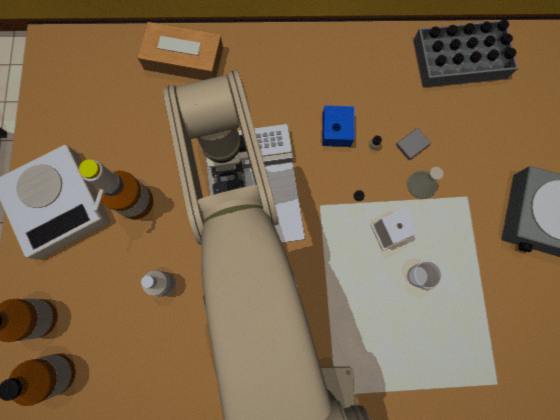

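All bystanders stand where they did, the stand is empty, and the stem is in the well. Handing in.

```bash
python3 -c "
from workcell import *
job_done();print(sense()['time'])"
```

```text
the job is handed in; nothing more can be done
the job is handed in; nothing more can be done
```

The block is pushed into the fence corner and the probe is held upright and still in its well. I handed the job in at about 37 s of the allowed 72 s.

- **Block:** I pushed it square with two fingers, first to the +y fence and then along it to the +x fence, and pressed once more toward +y. Each push stopped dead against the fence at about 19–21 N. The pictures showed it in the corner, and its top corners did not move while the probe went in.
- **Probe:** I lifted it straight out of the stand and lowered it from above. No contact force showed at any reading. By calculation the tip is 35.5 mm below the block's top.
- **Left/right in the well:** The side picture put the stem about 0.5 mm from the well's centre.
- **Front/back in the well:** This was the weaker check, because the arm hid the well from the top camera. The side picture and the fence contacts differed by 2–3 mm, so I settled between them. The clearance around the stem is 7 mm.
- **Fitted deck position:** It also disagreed with the fence contacts and the picture, by about 2–3 mm, so I aimed at the measured well instead.
- **Depth:** The probe sat about 0.8 pixel higher in the side picture than predicted. The true depth could therefore be about 33 mm.
- **Other things:** In the last two pictures the bystanders, the stand and the blue and brown look-alikes are all where they started.

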